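# Count the idler bearings, then cock and hold the belt tensioner

## Task

A belt is about to be fitted: first make up the set of idler bearings, so that exactly three lie flat in the aluminium tray (one is there already; set two more down in it without dropping them, and leave the remaining one where it lies on the bench). Then push the tab at the end of the sprung tensioner arm to the right, against its spring, until its ratchet tooth has clicked past the pawl, carry on until the arm is close to its back stop, and finish while still holding it compressed there with the gripper: do not let it spring back onto the pawl. Leave the tape roll, the screwdriver and the vee block alone.

Things in the scene. Friction and masses are not known exactly. Their poses are not given: they have to be found in the camera images.
- tray: fixed open aluminium tray, 160 (own x) x 100 (own y) mm outside, 14 mm high, walls and floor 4 mm thick; origin at the centre of its underside. Holds one bearing at the start, in the half towards its own -x end
- bearing_in_center (a point): ball bearing (steel rings, seal between them), 28 mm diameter, 8 mm high, lying flat, about 0.04 kg; the point is its centre, 4 mm above its underside. This one lies in the tray from the start
- bearing_c_center (a point): ball bearing (steel rings, seal between them), 28 mm diameter, 8 mm high, lying flat, about 0.04 kg; the point is its centre, 4 mm above its underside. This one lies on the bare bench to the left of the layout board
- bearing_a_center (a point): ball bearing (steel rings, seal between them), 28 mm diameter, 8 mm high, lying flat, about 0.04 kg; the point is its centre, 4 mm above its underside. This one lies on the thin brown layout board, whose top is 3.5 mm above the bench
- bearing_b_center (a point): ball bearing (steel rings, seal between them), 28 mm diameter, 8 mm high, lying flat, about 0.04 kg; the point is its centre, 4 mm above its underside. This one lies on the thin brown layout board, whose top is 3.5 mm above the bench
- pivot (a point): pivot of the tensioner arm on the fixed dark steel mounting plate (170 x 170 x 8 mm): a point on the vertical hinge axis, 32 mm above the bench. The axes are the plate's: its x points from the pivot to the pawl guide, and the arm reaches roughly to -x
- tab (a point): centre of the upright aluminium push tab at the arm's free end, 145 mm from the pivot axis, 53 mm above the bench. Tab: 36 mm long (own x, pointing along the arm to the pivot), 10 mm thick (own y), 46 mm tall (top at 76 mm), on a 24 mm wide bar whose top is at 32 mm. Push on its +y face, towards own -y. A black roller (36 mm diameter, top at 62 mm) stands 80 mm from the pivot
- tensioner (a joint): angle of the arm: 0 at rest, grows as it is pushed (anticlockwise from above), 0.72 at the back stop. A spring pushes it back, about 3.5 N at the tab at rest, 8.5 N at the back stop; the ratchet adds 1 to 3 N between 0.2 and the click at about 0.5. Let go after the click, the arm is caught by the pawl at about 0.5
- pawl (a joint): slide of the small steel sprung pawl behind the pivot, in m: 0 when seated, pushed back to about 0.007 as the tooth rides over it, snaps back to 0 at the click
- elec_tape: roll of black tape, 64 mm diameter, 19 mm high, lying flat on the left; origin at the centre of its underside. Not to be moved
- driver: small screwdriver with a blue handle, 131 mm long, lying at the back to the left of the tensioner plate; origin at the underside of its middle. Not to be moved
- vee_block: plain steel vee block, 50 x 44 x 32 mm, on the layout board near the robot; origin at the centre of its underside. Not to be moved
Not all that is in view belongs to the job. Leave any blue look-alike of the part that bears bearing_in_center alone.

How it is judged:
On the way, in this order (a step that is already met when the one before it is completed fails the run):
1. exactly three bearings lie flat and released in the tray, the fourth where it lay (x of bearing_in_center in the frame of tray between -0.076 and 0.076 m and y of bearing_in_center in the frame of tray between -0.046 and 0.046 m and z of bearing_in_center in the frame of tray between 0.004 and 0.0115 m and contact force between the fingers and bearing_in below 0.1 N and linear speed of bearing_in below 0.03 m/s and ((x of bearing_b_center in the frame of tray between -0.076 and 0.076 m and y of bearing_b_center in the frame of tray between -0.046 and 0.046 m and z of bearing_b_center in the frame of tray between 0.004 and 0.0115 m and contact force between the fingers and bearing_b below 0.1 N and linear speed of each of bearing_b, bearing_c below 0.03 m/s and x of bearing_c_center in the frame of tray between -0.076 and 0.076 m and y of bearing_c_center in the frame of tray between -0.046 and 0.046 m and z of bearing_c_center in the frame of tray between 0.004 and 0.0115 m and contact force between the fingers and bearing_c below 0.1 N and distance of bearing_a_center from where it was at the start of the episode below 0.03 m) or (x of bearing_a_center in the frame of tray between -0.076 and 0.076 m and y of bearing_a_center in the frame of tray between -0.046 and 0.046 m and z of bearing_a_center in the frame of tray between 0.004 and 0.0115 m and contact force between the fingers and bearing_a below 0.1 N and linear speed of each of bearing_a, bearing_c below 0.03 m/s and x of bearing_c_center in the frame of tray between -0.076 and 0.076 m and y of bearing_c_center in the frame of tray between -0.046 and 0.046 m and z of bearing_c_center in the frame of tray between 0.004 and 0.0115 m and contact force between the fingers and bearing_c below 0.1 N and distance of bearing_b_center from where it was at the start of the episode below 0.03 m) or (x of bearing_a_center in the frame of tray between -0.076 and 0.076 m and y of bearing_a_center in the frame of tray between -0.046 and 0.046 m and z of bearing_a_center in the frame of tray between 0.004 and 0.0115 m and contact force between the fingers and bearing_a below 0.1 N and linear speed of each of bearing_a, bearing_b below 0.03 m/s and x of bearing_b_center in the frame of tray between -0.076 and 0.076 m and y of bearing_b_center in the frame of tray between -0.046 and 0.046 m and z of bearing_b_center in the frame of tray between 0.004 and 0.0115 m and contact force between the fingers and bearing_b below 0.1 N and distance of bearing_c_center from where it was at the start of the episode below 0.03 m))), for 0.2 s.
2. the fingers have pushed the arm past the click: arm beyond 0.55 rad with the pawl seated again (value of joint tensioner above 0.55 rad and value of joint pawl below 0.002 m and contact force between the fingers and tensioner above 2 N), for 0.2 s.
At the end, for the whole second after the job is handed in: The fingers press on the arm with more than 2 N and keep it still beyond 0.60 rad (the back stop is at 0.72, the pawl alone would leave it at about 0.5) with the pawl within 2 mm of its seat; exactly three bearings lie flat on the tray's floor and the fourth within 30 mm of where it started (all of step 1 and value of joint tensioner above 0.6 rad and value of joint pawl below 0.002 m and contact force between the fingers and tensioner above 2 N and velocity of joint tensioner between -0.1 and 0.1 rad/s); the arm keeps its last pose, push and grip.
It fails at once if the tape roll is moved by more than 30 mm (distance of elec_tape from where it was at the start of the episode above 0.03 m).
It fails at once if the screwdriver is moved by more than 30 mm (distance of driver from where it was at the start of the episode above 0.03 m).
It fails at once if the vee block is moved by more than 30 mm (distance of vee_block from where it was at the start of the episode above 0.03 m).
It fails at once if a bearing is dropped or thrown (faster than 0.7 m/s out of the fingers) ((linear speed of bearing_a above 0.7 m/s and contact force between the fingers and bearing_a below 0.1 N) or (linear speed of bearing_b above 0.7 m/s and contact force between the fingers and bearing_b below 0.1 N) or (linear speed of bearing_c above 0.7 m/s and contact force between the fingers and bearing_c below 0.1 N) or (linear speed of bearing_in above 0.7 m/s and contact force between the fingers and bearing_in below 0.1 N)).
It also fails if it takes over 61 s, if anything falls off the work surface, if the arm or the gripper's body presses on something with over 40 N, if the wrist force passes 120 N, or if a joint passes its speed limit or range.

## Robot

A 6-joint arm with a two-finger parallel gripper is mounted at the origin on a cart in front of the work surface, level with it; the furniture and walls round the work are solid. World frame = base frame: x ahead of the robot, y to its left, z up, the work surface at z = 0. Lengths are in m, angles in rad, forces in N, time in s.
With the tool pointing down it reaches from about 0.35 to 0.85 m from the base axis. Payload 8.1 kg.
Tool frame: the origin (TCP) lies at the very end of the fingers, on their centre line; the grasp point (between the pads) lies robot.grip_point_offset behind it (robot.grip_point_offset is the distance from the TCP to the grasp point, in m); z points along the fingers, y is the line along which they close (so a half turn about z gives the same grasp; the last joint's range is limited). The gripper opens to 93 mm and grips with 3 to 60 N. Pads are 15 mm wide; open, the fingers measure 128 mm over their backs; the gripper's body (75 mm by 188 mm) begins 65 mm behind the grasp point.
Start: joints at [-0.085, 0.13, 1.488, -0, 1.523, -0.085], TCP at [0.6, 0, 0.219] pointing down, gripper open.
Joint ranges: [-2.96, 2.96], [-0.89, 2.26], [0.02, 2.5], [-1.34, 4.48], [0, 2.73], [-2.66, 2.66]. Speed limits (rad/s): [2.39, 2.39, 2.79, 3.14, 3.14, 3.14].

## Interface

Orientations are given as a rotation vector (axis times angle).
In Python, from plant import robot, eyes gives the robot as it stands. The module is installed in compiled form; this text tells all that it offers.
- The arm moves only by the tool apply_moves, never from a script. Its argument "steps" is one flat list of numbers, 7 for each row, row after row: the shift along the tool's x, y, z in units of 30 mm (1.0 is 30 mm), then the turn, a rotation vector about the tool's x, y, z in units of 6 degrees (1.0 is 6 degrees), then the opening in per cent of the stroke, from 0 (shut) to 100 (fully open). In form: [dx, dy, dz, ax, ay, az, fingers, dx, dy, dz, ax, ay, az, fingers, ...]. A call has 1 to 12 rows; each row shifts and turns the commanded pose from where the row before left it, along the tool's axes as they then stand; what a row does not reach is not made up. A row lasts 1/12 s, in which the tool goes at most 41.7 mm and 7.16 degrees, less where a joint would pass 70% of its speed; a pose out of reach is approached as far as the arm can. A call is refused whole if a number of a shift passes 1 or a number of a turn 1, either way. A call with a gripper value outside its range is refused whole. The fingers move at their own pace and stop on an object; "grip_force" is the grip in N (left out, the last holds). Time passes only in rows, so rows that do not move let the fingers close. It gives the time, the measured TCP pose, the force, the opening and the grip force at its end, in the units of the state.
- robot.read_state(): the state, without advancing time (a new reading comes with each control period).
- eyes.read_camera(name): name is "scene" or "side" or "wrist"; returns the picture (384x512x3 uint8, red, green, blue); there is no depth.
- eyes.calibration(name): a dict with "K" (3x3 intrinsics, pixels), "R" (3x3) and "t" (3): a world point X has camera coordinates R X + t. Camera axes: x right, y down, z forward; pixel columns grow to the right and rows downward; lengths in m; the calibration is good to about 2 mm. The wrist camera is an equidistant fisheye: a pixel r from the principal point sees the ray r / f radians off the axis. A picture is of the moment at which its call begins: read the wrist's pose just before it. calibration takes no time and is no camera call; for the wrist camera it gives the pose at the moment of the call.
- robot.close_job(): hands the job in; it is judged then, once.
Trained networks look in the newest picture that a camera, given by its name, has taken for a name from the list of things; names that differ only in an ending like _2 or _b are one class to them, and where a whole thing is asked for, a point or a joint stands for the part that bears it (a point fixed in the world has none). Each returns a list of dicts, best first, with "conf" (0 to 1); they miss things now and then, are a little off and sometimes report something else, mostly with a low value. They report only what shows in the picture. A call takes as long as a camera call. They do not tell look-alikes from the thing itself.
- eyes.search_frame(camera, thing): "rect" ([left, top, width, height] in pixels, round what is visible of it).
- eyes.place_of(camera, thing): "xy" ([column, row] in pixels: a listed point, or the origin of a listed thing).
The state is a dict: "t": time; "q": joint angles; "dq": joint speeds; "joint_torque": joint torques, N m; "tool_pos": TCP position; "orientation": TCP orientation; "force": force on the tool from outside, world axes, zero at the start; "wrist_torque": the same for the moment, N m; "opening": finger opening in m; "gripper_force": force on a finger pad.
Only numpy, scipy, OpenCV 4.12 (cv2) and the standard library are available. Lean on these libraries where they do the work, as an engineer would, in place of code of your own. Each camera call takes 0.05 s, during which the arm holds its last target. There are 200 camera calls.

## Working session

There is one attempt and no reset: what is moved stays moved. The work goes in short steps, Python scripts to look and compute and a tool call to move; the robot and the scene stay as the last step left them, time stands still between calls to the robot, and variables do not carry over. Pictures are saved under pics/ and viewed, at most 10 in all, crops included, and the job is handed in when it is done.

Besides the shell and the picture viewer there is one more tool, called as name(argument=value, ...) on one line, values as JSON. apply_moves: Moves the arm, as the interface text tells. Its arguments: {"type":"object","properties":{"steps":{"type":"array"},"grip_force":{"type":"number"}},"required":["steps"]}

```bash
mkdir -p pics; cat > h.py <<'E'
import numpy as np, cv2
from plant import robot, eyes
def ray(cal,uv,fish=False):
    K,R,t=[np.array(cal[k],float) for k in("K","R","t")]
    x=(uv[0]-K[0,2])/K[0,0]; y=(uv[1]-K[1,2])/K[1,1]
    if fish:
        r=np.hypot(x,y); d=np.array([x/r*np.sin(r),y/r*np.sin(r),np.cos(r)]) if r>1e-9 else np.array([0,0,1.])
    else: d=np.array([x,y,1.])
    return -R.T@t, R.T@d
def at_z(cal,uv,z,fish=False):
    o,d=ray(cal,uv,fish); return o+d*(z-o[2])/d[2]
def snap(n,f):
    cal=eyes.calibration(n); im=np.array(eyes.read_camera(n)); cv2.imwrite("pics/"+f,im[:,:,::-1]); return im,cal
E
python3 - <<'E'
from h import *
np.set_printoptions(precision=3,suppress=True)
print(robot.grip_point_offset)
Z=dict(bearing_in_center=.008,bearing_a_center=.0075,pivot=.032,tab=.053,tray=0,elec_tape=0,driver=0,vee_block=.0035)
ims=[]
for c in("scene","side","wrist"):
    im,cal=snap(c,c+"0.png"); ims.append(im)
    for n,z in Z.items():
        for r in eyes.place_of(c,n):
            if r["conf"]>.2: print(c,n,round(r["conf"],2),np.round(r["xy"],1),at_z(cal,r["xy"],z,c=="wrist")[:2])
E
```

```text
0.0188
scene bearing_in_center 0.74 [215.5 162.2] [0.462 0.234]
scene bearing_in_center 0.66 [278.9 306.7] [ 0.386 -0.371]
scene bearing_in_center 0.63 [295.4 176.4] [0.677 0.046]
scene bearing_in_center 0.57 [309.5 299.7] [ 0.469 -0.388]
scene bearing_a_center 0.51 [210.1 177.4] [0.416 0.171]
scene pivot 0.86 [303.6 215.6] [ 0.596 -0.14 ]
scene pivot 0.28 [240.6 262.8] [ 0.35  -0.215]
scene tab 0.62 [257.8 214.7] [ 0.465 -0.092]
scene tray 0.97 [326.1 299.1] [ 0.513 -0.403]
scene elec_tape 0.67 [185.4 143.2] [0.408 0.391]
scene driver 0.58 [296.3 176.2] [0.685 0.053]
scene vee_block 0.85 [243.  263.4] [ 0.363 -0.2  ]
scene vee_block 0.44 [326.3 298.9] [ 0.512 -0.404]
side bearing_in_center 0.72 [245.8 307.4] [ 0.466 -0.394]
side bearing_in_center 0.69 [213.2 300.5] [ 0.397 -0.377]
side bearing_a_center 0.46 [239.2 173.1] [0.417 0.154]
side bearing_a_center 0.37 [243.7 145.1] [0.421 0.362]
side pivot 0.97 [304.5 225.9] [ 0.605 -0.153]
side pivot 0.48 [240.6 171.5] [0.424 0.122]
side tab 0.97 [251.2 204.6] [ 0.467 -0.09 ]
side tray 0.97 [269.5 305.9] [ 0.515 -0.382]
side elec_tape 0.68 [241.5 145.2] [0.411 0.376]
side driver 0.57 [317.6 190.6] [0.665 0.064]
side driver 0.44 [301.  225.3] [ 0.601 -0.11 ]
side vee_block 0.68 [206.4 244.6] [ 0.357 -0.195]
side vee_block 0.35 [256.1 160. ] [0.47  0.253]
wrist bearing_a_center 0.79 [113.9  52.3] [0.421 0.155]
wrist bearing_a_center 0.47 [306.4 119. ] [0.673 0.058]
wrist pivot 0.76 [253.2 267.7] [ 0.606 -0.14 ]
wrist pivot 0.73 [147.2 245.1] [ 0.459 -0.108]
wrist tab 0.57 [147.1 245.7] [ 0.467 -0.098]
wrist tab 0.37 [252.2 267.1] [ 0.604 -0.126]
wrist tray 0.58 [203.4 365.5] [ 0.511 -0.396]
wrist tray 0.38 [305.5 120.4] [0.674 0.056]
wrist driver 0.69 [306.6 117.4] [0.675 0.06 ]
```

View pics/scene0.png

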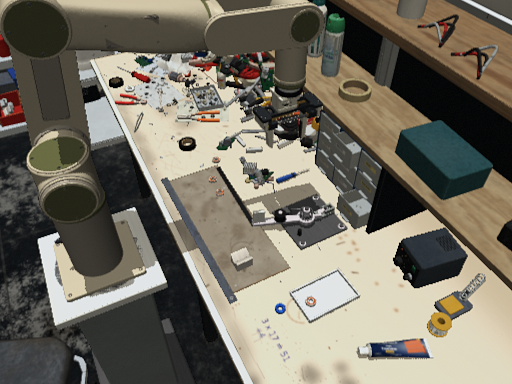

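View pics/wrist0.png

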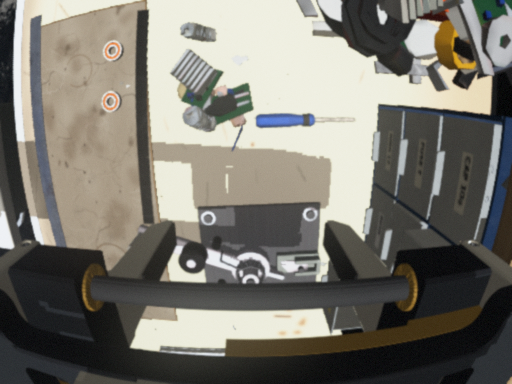

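Scene: bearings at about (215,160), (211,179) and (221,193), with one in the tray at (310,300). The blue ring at (279,307) is the look-alike and the dark roll at (187,143) is the tape. The wrist view shows two bearings on the board, at (112,50) and (110,101). I'll check these in one close crop.

```bash
python3 - <<'E'
from h import *
np.set_printoptions(precision=3,suppress=True)
s=cv2.imread("pics/scene0.png"); d=cv2.imread("pics/side0.png"); w=cv2.imread("pics/wrist0.png")
f=lambda im,x,y,ww,hh:cv2.resize(im[y:y+hh,x:x+ww],(400,300),interpolation=cv2.INTER_CUBIC)
cv2.imwrite("pics/crop0.png",np.vstack([np.hstack([f(s,180,140,80,60),f(s,265,265,100,75)]),np.hstack([f(d,200,140,80,60),f(d,190,270,120,90)])]))
for c,uvs in dict(scene=[(215,160),(211,179),(221,193),(310,300)],wrist=[(112.5,50),(110.5,101)]).items():
    cal=eyes.calibration(c)
    for uv in uvs: print(c,uv,at_z(cal,uv,.0115,c=="wrist"))
E
```

```text
scene (215, 160) [0.464 0.242 0.012]
scene (211, 179) [0.414 0.158 0.012]
scene (221, 193) [0.417 0.081 0.012]
scene (310, 300) [ 0.468 -0.392  0.012]
wrist (112.5, 50) [0.421 0.158 0.011]
wrist (110.5, 101) [0.417 0.088 0.012]
```

View pics/crop0.png

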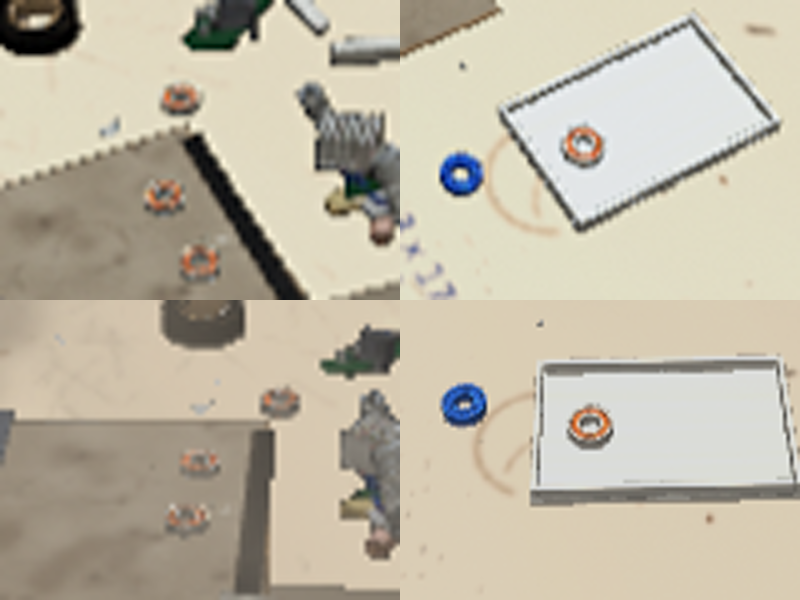

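Crop: bench bearing c lies off the board's corner, a and b are on the board, and the blue ring lies outside the tray. I'll take the two board bearings. Next I need the tray's edges, the black strip and the tool axes.

```bash
python3 - <<'E'
from h import *
from scipy.spatial.transform import Rotation as R
np.set_printoptions(precision=3,suppress=True)
s=robot.read_state(); print(s["t"],s["tool_pos"],s["opening"],s["force"]); print(R.from_rotvec(s["orientation"]).as_matrix())
# tray top corners in crops -> px
c1=[(265+(x-400)/4,265+y/4) for x,y in [(500,110),(692,14),(779,125),(580,230)]]
c2=[(190+(x-400)*.3,270+(y-300)*.3) for x,y in [(540,362),(782,356),(800,490),(531,492)]]
for c,p in(("scene",c1),("side",c2)):
    cal=eyes.calibration(c)
    q=np.array([at_z(cal,u,.014)[:2] for u in p]); print(c,q.tolist(),q.mean(0))
cal=eyes.calibration("wrist")
for u in [(137,75),(147,75),(34,75),(112.5,50),(110.5,101)]: print("strip",at_z(cal,u,.006,True))
for c,b in(("scene",[(178.,93,0),(201,261,0)]),("side",[(280,401),(200,461),(187,517)])):pass
cal=eyes.calibration("side")
for x,y in [(280,398),(200,460),(187,515)]: print("side",at_z(cal,(200+x/5,140+(y-300)/5),.0095))
cal=eyes.calibration("scene")
for x,y in [(180,98),(164,194),(200,260)]: print("scene",at_z(cal,(180+x/5,140+y/5),.0095))
E
```

```text
1.35 [ 0.6   -0.     0.219] 0.09280141195641893 [ 0.016 -0.198 -0.551]
[[-0.  1. -0.]
 [ 1.  0. -0.]
 [-0. -0. -1.]]
scene [[0.4315143143954571, -0.3492778807267243], [0.5897793440147282, -0.34083318884470104], [0.5912623563455196, -0.44167660336572595], [0.4331938594842835, -0.4489555921733395]] [ 0.511 -0.395]
side [[0.43444825807555676, -0.34887388136568476], [0.5911557455843314, -0.34151328417126403], [0.5932989581114158, -0.4440216946584604], [0.43722226003634596, -0.4476518428056418]] [ 0.514 -0.396]
strip [0.454 0.12  0.006]
strip [0.468 0.119 0.006]
strip [0.277 0.144 0.006]
strip [0.418 0.159 0.006]
strip [0.414 0.089 0.006]
side [0.47  0.245 0.009]
side [0.42  0.158 0.009]
side [0.416 0.089 0.009]
scene [0.469 0.245 0.01 ]
scene [0.42  0.158 0.01 ]
scene [0.417 0.089 0.01 ]
```

apply_moves(steps=[0,0,0,0,0,1,50,0,0,0,0,0,1,50,0,0,0,0,0,1,50,0,0,0,0,0,1,50,0,0,0,0,0,1,50,0,0,0,0,0,1,50,0,0,0,0,0,1,50,0,0,0,0,0,1,50,0,0,0,0,0,1,50,0,0,0,0,0,1,50,0,0,0,0,0,1,50,0,0,0,0,0,1,50], grip_force=20)

```text
t: 2.35
tool_pos: [0.6, 0.0, 0.2186]
orientation: [3.104, 0.483, -0.0]
force: [-0.4, -0.3, 0.2]
opening: 0.0467
gripper_force: 0.0
```

apply_moves(steps=[0,0,0,0,0,1,50,0,0,0,0,0,1,50,0,0,0,0,0,1,50,-0.7,-0.33,0.45,0,0,0,50,-0.7,-0.33,0.45,0,0,0,50,-0.7,-0.33,0.45,0,0,0,50,-0.7,-0.33,0.45,0,0,0,50,-0.7,-0.33,0.45,0,0,0,50,-0.7,-0.33,0.45,0,0,0,50,-0.7,-0.33,0.45,0,0,0,50,-0.7,-0.33,0.45,0,0,0,50,-0.53,-0.31,0.45,0,0,0,50])

```text
t: 3.35
tool_pos: [0.4146, 0.0889, 0.0964]
orientation: [-3.142, -0.0, 0.0]
force: [0.6, 1.2, 0.1]
opening: 0.0464
gripper_force: 0.0
```

```bash
python3 - <<'E'
from h import *
from scipy.spatial.transform import Rotation as R
np.set_printoptions(precision=3,suppress=True)
s=robot.read_state(); print(s["t"],s["tool_pos"],s["opening"],s["q"]); print(R.from_rotvec(s["orientation"]).as_matrix())
im,cal=snap("wrist","w1.png")
for r in eyes.place_of("wrist","bearing_b_center"): print(r["conf"],r["xy"],at_z(cal,r["xy"],.0075,True))
E
```

```text
3.35 [0.415 0.089 0.096] 0.04643621573166604 [ 0.09  -0.271  2.098  0.     1.315  1.661]
[[ 1.  0. -0.]
 [ 0. -1.  0.]
 [-0. -0. -1.]]
0.79 [247.5, 187.9] [0.419 0.09  0.008]
```

View pics/w1.png

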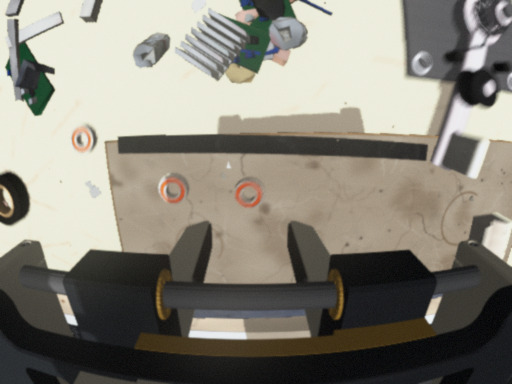

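The wrist view shows the b bearing at (248,192) between the fingers, the other board bearing at (173,189), and c at (83,138). I'm descending and gripping.

apply_moves(steps=[0.05,-0.02,0.5,0,0,0,50,0,0,0.6,0,0,0,50,0,0,0.6,0,0,0,50,0,0,0.6,0,0,0,50,0,0,0.45,0,0,0,50,0,0,0.2,0,0,0,50,0,0,0.08,0,0,0,50,0,0,0,0,0,0,50])

```text
t: 4.12
tool_pos: [0.4182, 0.089, 0.0065]
orientation: [3.142, -0.0, 0.0]
force: [-0.3, -0.1, -0.4]
opening: 0.0461
gripper_force: 0.0
```

apply_moves(steps=[0,0,0,0,0,0,15,0,0,0,0,0,0,15,0,0,0,0,0,0,15,0,0,0,0,0,0,15,0,0,0,0,0,0,15,0,0,0,0,0,0,15], grip_force=20)

```text
t: 4.62
tool_pos: [0.4184, 0.0891, 0.007]
orientation: [-3.142, -0.0, -0.002]
force: [-0.0, -0.1, 5.1]
opening: 0.0264
gripper_force: 20.0
```

apply_moves(steps=[0,0,-0.1,0,0,0,15,0,0,-0.1,0,0,0,15,0,0,-0.1,0,0,0,15,0,0,0,0,0,0,15])

```text
t: 4.95
tool_pos: [0.4179, 0.0892, 0.0158]
orientation: [-3.141, -0.0, -0.001]
force: [0.2, 0.7, -0.2]
opening: 0.0266
gripper_force: 20.0
```

```bash
python3 - <<'E'
from h import *
f=lambda im,x,y,ww,hh:cv2.resize(im[y:y+hh,x:x+ww],(400,300),interpolation=cv2.INTER_CUBIC)
ims=[snap(c,c+"2.png")[0][:,:,::-1] for c in("wrist","side","scene")]
cv2.imwrite("pics/c2.png",np.hstack([f(ims[0],168,160,160,120),f(ims[1],190,140,80,60)]))
s=robot.read_state(); print(s["tool_pos"],s["opening"],s["gripper_force"],s["force"])
E
```

```text
[0.41752279 0.08914516 0.01519089] 0.026312051612196772 19.99511950070511 [ 0.10084602 -0.21234492 -1.01375642]
```

View pics/c2.png

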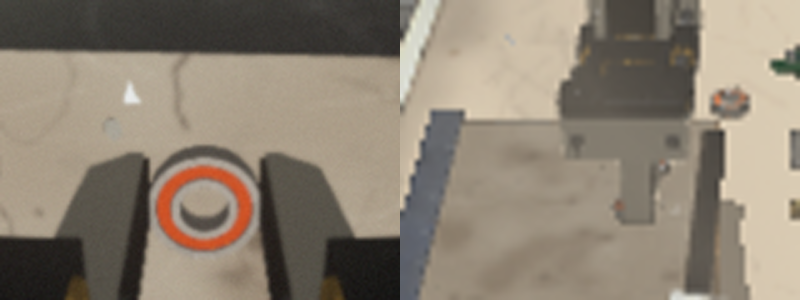

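The bearing is held flat between the fingers and clear of the board, so I'll carry it to the tray.

apply_moves(steps=[0,0,-0.5,0,0,0,15,0,0,-0.9,0,0,0,15,0,0,-0.9,0,0,0,15,0,0,-0.9,0,0,0,15,0,0,-0.9,0,0,0,15,0.28,0.6,0,0,0,0,15,0.28,0.9,0,0,0,0,15,0.28,0.9,0,0,0,0,15,0.28,0.9,0,0,0,0,15,0.28,0.9,0,0,0,0,15,0.28,0.9,0,0,0,0,15,0.28,0.9,0,0,0,0,15])

```text
t: 6.1
tool_pos: [0.4764, -0.0922, 0.1379]
orientation: [-3.141, 0.0, 0.001]
force: [-0.0, 0.6, -0.7]
opening: 0.0266
gripper_force: 20.0
```

apply_moves(steps=[0.28,0.9,0,0,0,0,15,0.28,0.9,0,0,0,0,15,0.28,0.9,0,0,0,0,15,0.28,0.9,0,0,0,0,15,0.28,0.9,0,0,0,0,15,0.28,0.9,0,0,0,0,15,0.28,0.9,0,0,0,0,15,0.28,0.9,0,0,0,0,15,0.28,0.9,0,0,0,0,15,0.28,0.9,0,0,0,0,15,0.28,0.7,0,0,0,0,15,0,0.3,0,0,0,0,15])

```text
t: 7.1
tool_pos: [0.569, -0.3934, 0.1373]
orientation: [3.141, -0.002, -0.0]
force: [-0.3, -0.6, -0.3]
opening: 0.0265
gripper_force: 20.0
```

apply_moves(steps=[0,0,0.6,0,0,0,15,0,0,0.6,0,0,0,15,0,0,0,0,0,0,15])

```text
t: 7.35
tool_pos: [0.5663, -0.3888, 0.0971]
orientation: [-3.137, 0.0, 0.009]
force: [-0.3, -0.1, -2.3]
opening: 0.0261
gripper_force: 20.0
```

```bash
python3 - <<'E'
from h import *
np.set_printoptions(precision=3,suppress=True)
s=robot.read_state(); print(s["t"],s["tool_pos"],s["opening"],s["gripper_force"],s["force"])
im,cal=snap("wrist","w3.png")
for n,z in(("bearing_in_center",.008),("tray",0)):
  for r in eyes.place_of("wrist",n): print(n,r["conf"],r["xy"],at_z(cal,r["xy"],z,True))
E
```

```text
7.35 [ 0.566 -0.389  0.097] 0.026129570673924105 19.99499489728889 [-0.3   -0.138 -2.328]
bearing_in_center 0.72 [236.7, 332.2] [ 0.396 -0.374  0.008]
bearing_in_center 0.56 [255.9, 281.7] [ 0.47  -0.395  0.008]
tray 0.97 [250.4, 236.1] [ 0.519 -0.39   0.   ]
```

View pics/w3.png

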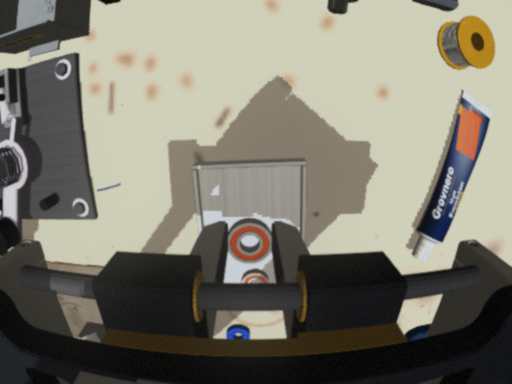

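The bearing is over the tray's far half, and bearing_in shows behind it at (256,282). I'm lowering.

apply_moves(steps=[0,0.1,0.5,0,0,0,15,0,0,0.6,0,0,0,15,0,0,0.6,0,0,0,15,0,0,0.6,0,0,0,15,0,0,0.35,0,0,0,15,0,0,0.15,0,0,0,15,0,0,0.1,0,0,0,15,0,0,0,0,0,0,15])

```text
t: 8.17
tool_pos: [0.569, -0.394, 0.0154]
orientation: [3.141, 0.0, 0.0]
force: [-0.5, 0.6, -0.5]
opening: 0.0269
gripper_force: 20.0
```

apply_moves(steps=[0,0,0.12,0,0,0,15,0,0,0.08,0,0,0,15,0,0,0.04,0,0,0,15,0,0,0,0,0,0,15])

```text
t: 8.5
tool_pos: [0.5689, -0.3939, 0.0081]
orientation: [3.142, 0.0, 0.0]
force: [-1.2, -0.8, -0.8]
opening: 0.0268
gripper_force: 20.0
```

Within about 1 mm of the floor; a touch more, then release and lift.

apply_moves(steps=[0,0,0.04,0,0,0,15,0,0,0,0,0,0,15,0,0,0,0,0,0,32,0,0,0,0,0,0,36,0,0,0,0,0,0,38,0,0,0,0,0,0,40,0,0,-0.2,0,0,0,40,0,0,-0.6,0,0,0,40,0,0,-0.9,0,0,0,40,0,0,-0.9,0,0,0,40,0,0,-0.9,0,0,0,40,0,0,-0.8,0,0,0,40])

```text
t: 9.5
tool_pos: [0.5691, -0.3941, 0.1383]
orientation: [3.141, -0.0, 0.002]
force: [0.7, 0.3, 0.4]
opening: 0.0369
gripper_force: 0.0
```

```bash
python3 - <<'E'
from h import *
np.set_printoptions(precision=3,suppress=True)
s=robot.read_state(); print(s["t"],s["tool_pos"],s["opening"],s["gripper_force"],s["force"])
for c in("wrist","side","scene"):
  im,cal=snap(c,c+"4.png")
  for r in eyes.place_of(c,"bearing_in_center"): print(c,r["conf"],r["xy"],at_z(cal,r["xy"],.008,c=="wrist"))
E
```

```text
9.5 [ 0.569 -0.394  0.138] 0.03690598698010777 0.0 [0.697 0.252 0.379]
wrist 0.71 [251.6, 263.9] [ 0.47  -0.397  0.008]
wrist 0.66 [232.2, 317.5] [ 0.388 -0.373  0.008]
side 0.58 [246.9, 304.7] [ 0.468 -0.387  0.008]
side 0.57 [213.0, 302.6] [ 0.397 -0.382  0.008]
scene 0.57 [311.2, 300.0] [ 0.473 -0.391  0.008]
scene 0.55 [280.7, 307.8] [ 0.389 -0.376  0.008]
```

```bash
python3 - <<'E'
from h import *
f=lambda im,x,y,ww,hh:cv2.resize(im[y:y+hh,x:x+ww],(400,300),interpolation=cv2.INTER_CUBIC)
w,s=[cv2.imread(f"pics/{c}4.png") for c in("wrist","side")]
cv2.imwrite("pics/c4.png",np.hstack([f(w,172,150,160,120),f(s,210,275,100,75)]))
E
```

```text
(no output)
```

View pics/c4.png

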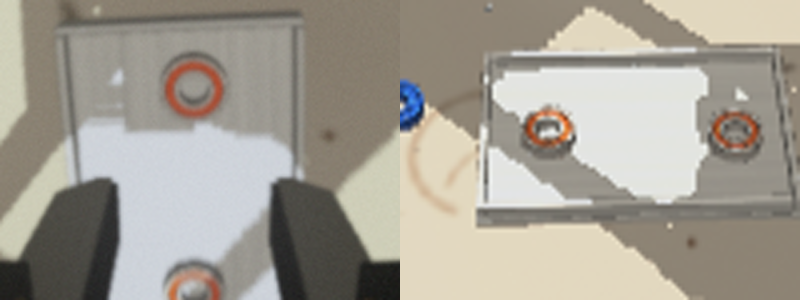

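Both bearings lie flat in the tray, at crop (193,88) and (193,290). Fetching the second one now.

apply_moves(steps=[-0.25,-0.6,0,0,0,0,50,-0.25,-0.95,0,0,0,0,50,-0.25,-0.95,0,0,0,0,50,-0.25,-0.95,0,0,0,0,50,-0.25,-0.95,0,0,0,0,50,-0.25,-0.95,0,0,0,0,50,-0.25,-0.95,0,0,0,0,50,-0.25,-0.95,0,0,0,0,50,-0.25,-0.95,0,0,0,0,50,-0.25,-0.95,0,0,0,0,50,-0.25,-0.95,0,0,0,0,50,-0.25,-0.95,0,0,0,0,50])

```text
t: 10.8
tool_pos: [0.477, -0.0608, 0.1339]
orientation: [-3.141, 0.0, 0.005]
force: [0.3, 0.1, -0.5]
opening: 0.0468
gripper_force: 0.0
```

apply_moves(steps=[-0.25,-0.95,0,0,0,0,50,-0.25,-0.95,0,0,0,0,50,-0.25,-0.95,0,0,0,0,50,-0.25,-0.95,0,0,0,0,50,-0.25,-0.95,0,0,0,0,50,-0.25,-0.95,0,0,0,0,50,-0.25,-0.95,0,0,0,0,50,-0.25,-0.7,0,0,0,0,50,0,0,0.6,0,0,0,50,0,0,0.6,0,0,0,50,0,0,0.2,0,0,0,50,0,0,0,0,0,0,50])

```text
t: 11.8
tool_pos: [0.4162, 0.1575, 0.0907]
orientation: [3.14, 0.0, -0.009]
force: [-0.7, -0.3, 0.6]
opening: 0.047
gripper_force: 0.0
```

```bash
python3 - <<'E'
from h import *
np.set_printoptions(precision=3,suppress=True)
s=robot.read_state(); print(s["t"],s["tool_pos"],s["opening"],s["q"])
im,cal=snap("wrist","w5.png")
for r in eyes.place_of("wrist","bearing_b_center"): print(r["conf"],r["xy"],at_z(cal,r["xy"],.0075,True))
E
```

```text
11.8 [0.416 0.158 0.091] 0.047039117804036065 [ 0.247 -0.192  2.043  0.     1.297  1.817]
```

apply_moves(steps=[0.03,-0.01,0.5,0,0,0,50,0,0,0.6,0,0,0,50,0,0,0.6,0,0,0,50,0,0,0.6,0,0,0,50,0,0,0.45,0,0,0,50,0,0,0.2,0,0,0,50,0,0,0.04,0,0,0,50,0,0,0,0,0,0,50])

```text
t: 12.57
tool_pos: [0.4204, 0.1584, 0.0049]
orientation: [-3.141, 0.001, -0.001]
force: [-0.8, 0.0, 0.1]
opening: 0.0465
gripper_force: 0.0
```

apply_moves(steps=[0,0,-0.03,0,0,0,15,0,0,0,0,0,0,15,0,0,0,0,0,0,15,0,0,0,0,0,0,15,0,0,0,0,0,0,15,0,0,0,0,0,0,15], grip_force=20)

```text
t: 13.07
tool_pos: [0.4204, 0.1586, 0.0058]
orientation: [-3.141, -0.0, -0.002]
force: [-0.5, 0.8, 5.1]
opening: 0.0265
gripper_force: 20.0
```

apply_moves(steps=[0,0,-0.1,0,0,0,15,0,0,-0.1,0,0,0,15,0,0,-0.1,0,0,0,15,0,0,0,0,0,0,15])

```text
t: 13.4
tool_pos: [0.4201, 0.1585, 0.0147]
orientation: [-3.141, -0.0, -0.001]
force: [1.3, 0.9, 0.2]
opening: 0.0265
gripper_force: 20.0
```

```bash
python3 - <<'E'
from h import *
f=lambda im,x,y,ww,hh:cv2.resize(im[y:y+hh,x:x+ww],(400,300),interpolation=cv2.INTER_CUBIC)
w=snap("wrist","w6.png")[0][:,:,::-1]; cv2.imwrite("pics/c6.png",f(w,168,160,160,120))
E
```

```text
(no output)
```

View pics/c6.png

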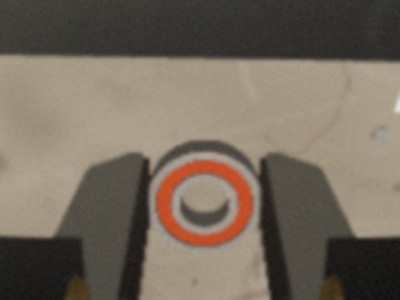

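The second bearing is held flat; carrying it over.

apply_moves(steps=[0,0,-0.5,0,0,0,15,0,0,-0.9,0,0,0,15,0,0,-0.9,0,0,0,15,0,0,-0.9,0,0,0,15,0,0,-0.9,0,0,0,15,0.17,0.6,0,0,0,0,15,0.17,0.95,0,0,0,0,15,0.17,0.95,0,0,0,0,15,0.17,0.95,0,0,0,0,15,0.17,0.95,0,0,0,0,15,0.17,0.95,0,0,0,0,15,0.17,0.95,0,0,0,0,15])

```text
t: 14.45
tool_pos: [0.4553, -0.0319, 0.1369]
orientation: [-3.142, -0.0, 0.0]
force: [1.1, -0.3, -1.6]
opening: 0.0264
gripper_force: 20.0
```

apply_moves(steps=[0.17,0.95,0,0,0,0,15,0.17,0.95,0,0,0,0,15,0.17,0.95,0,0,0,0,15,0.17,0.95,0,0,0,0,15,0.17,0.95,0,0,0,0,15,0.17,0.95,0,0,0,0,15,0.17,0.95,0,0,0,0,15,0.17,0.95,0,0,0,0,15,0.17,0.95,0,0,0,0,15,0.17,0.95,0,0,0,0,15,0.17,0.95,0,0,0,0,15,0.17,0.95,0,0,0,0,15])

```text
t: 15.45
tool_pos: [0.5165, -0.3739, 0.1365]
orientation: [-3.141, 0.0, 0.001]
force: [0.1, 1.0, 0.1]
opening: 0.0267
gripper_force: 20.0
```

apply_moves(steps=[0.17,0.6,0,0,0,0,15,0,0.18,0.3,0,0,0,15,0,0,0.7,0,0,0,15,0,0,0.7,0,0,0,15,0,0,0.7,0,0,0,15,0,0,0.5,0,0,0,15,0,0,0.3,0,0,0,15,0,0,0,0,0,0,15,0,0,0,0,0,0,15])

```text
t: 16.2
tool_pos: [0.5216, -0.3955, 0.0409]
orientation: [-3.141, -0.001, 0.001]
force: [-0.8, -0.5, 0.3]
opening: 0.0268
gripper_force: 20.0
```

apply_moves(steps=[0,0,0.5,0,0,0,15,0,0,0.35,0,0,0,15,0,0,0.15,0,0,0,15,0,0,0.08,0,0,0,15,0,0,0,0,0,0,15,0,0,0,0,0,0,15])

```text
t: 16.7
tool_pos: [0.5217, -0.396, 0.0086]
orientation: [-3.142, 0.0, 0.0]
force: [0.7, 0.3, 0.2]
opening: 0.0266
gripper_force: 20.0
```

apply_moves(steps=[0,0,0.05,0,0,0,15,0,0,0.02,0,0,0,15,0,0,0,0,0,0,30,0,0,0,0,0,0,34,0,0,0,0,0,0,38,0,0,0,0,0,0,40,0,0,-0.2,0,0,0,40,0,0,-0.6,0,0,0,40,0,0,-0.9,0,0,0,40,0,0,-0.9,0,0,0,40,0,0,-0.9,0,0,0,40,0,0,-0.8,0,0,0,40])

```text
t: 17.7
tool_pos: [0.522, -0.3962, 0.1381]
orientation: [3.141, 0.0, 0.002]
force: [0.6, -1.0, 1.2]
opening: 0.0375
gripper_force: 0.0
```

```bash
python3 - <<'E'
from h import *
np.set_printoptions(precision=3,suppress=True)
f=lambda im,x,y,ww,hh:cv2.resize(im[y:y+hh,x:x+ww],(400,300),interpolation=cv2.INTER_CUBIC)
s=robot.read_state(); print(s["t"],s["tool_pos"],s["q"])
ims={}
for c in("wrist","side","scene"):
  im,cal=snap(c,c+"7.png"); ims[c]=im[:,:,::-1]
  for n,z in(("tab",.053),("pivot",.032)):
    for r in eyes.place_of(c,n): print(c,n,round(r["conf"],2),np.round(r["xy"],1),at_z(cal,r["xy"],z,c=="wrist"))
top=np.hstack([f(ims["wrist"],172,160,160,120),f(ims["side"],210,275,100,75)])
bot=np.hstack([f(ims["scene"],235,180,120,90),f(ims["side"],230,170,120,90)])
cv2.imwrite("pics/c7.png",np.vstack([top,bot]))
E
```

```text
17.7 [ 0.522 -0.396  0.138] [-0.727  0.323  1.414 -0.     1.403  0.843]
wrist tab 0.9 [  9.2 238.1] [ 0.463 -0.101  0.053]
wrist pivot 0.95 [ 23.6 120.2] [ 0.6   -0.144  0.032]
wrist pivot 0.58 [  9.3 237.4] [ 0.453 -0.077  0.032]
wrist pivot 0.35 [245.7 135.2] [ 0.572 -0.393  0.032]
side tab 0.57 [250.9 205.4] [ 0.466 -0.093  0.053]
side pivot 0.59 [299.6 221.2] [ 0.594 -0.133  0.032]
side pivot 0.42 [242.  145.5] [0.418 0.309 0.032]
scene tab 0.98 [258.1 212.9] [ 0.469 -0.085  0.053]
scene pivot 0.76 [307.1 214.8] [ 0.608 -0.141  0.032]
```

View pics/c7.png

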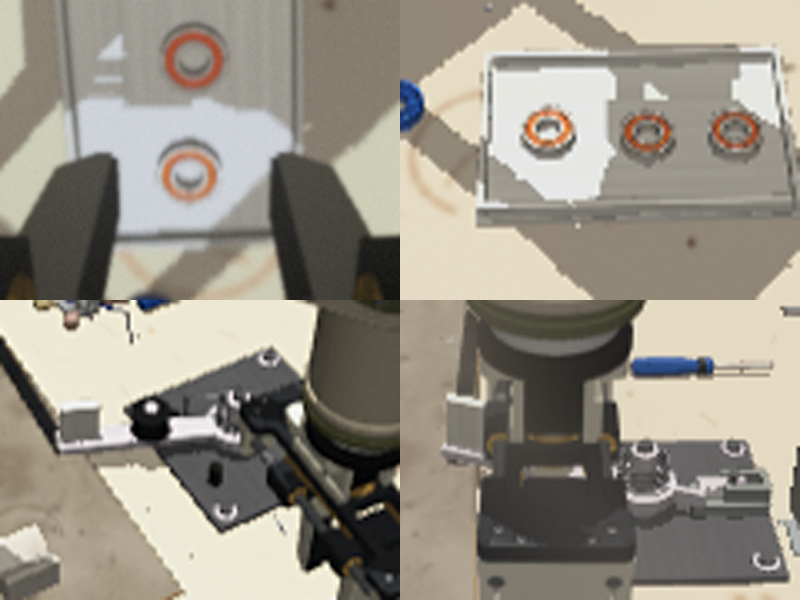

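Three bearings lie flat in the tray, at crop right (548,128), (647,132) and (735,132). The tensioner is at rest with the tab near (0.467,-0.092) and the pivot near (0.604,-0.144), 0.147 m apart, which agrees with 0.145. I'll shut the fingers and go to the left of the tab.

apply_moves(steps=[-0.15,-0.6,0,0,0,0,0,-0.15,-0.95,0,0,0,0,0,-0.15,-0.95,0,0,0,0,0,-0.15,-0.95,0,0,0,0,0,-0.15,-0.95,0,0,0,0,0,-0.15,-0.95,0,0,0,0,0,-0.15,-0.95,0,0,0,0,0,-0.15,-0.95,0,0,0,0,0,-0.15,-0.95,0,0,0,0,0,-0.15,-0.95,0,0,0,0,0,-0.15,-0.95,0,0,0,0,0,-0.15,-0.95,0,0,0,0,0])

```text
t: 19.15
tool_pos: [0.4667, -0.0631, 0.1347]
orientation: [-3.141, 0.0, 0.002]
force: [0.4, -1.0, -0.0]
opening: 0.0003
gripper_force: 0.0
```

apply_moves(steps=[-0.1,-0.95,0,0,0,0,0,0,-0.3,0.3,0,0,0,0,0,0,0.7,0,0,0,0,0,0,0.7,0,0,0,0,0,0,0.7,0,0,0,0,0,0,0.5,0,0,0,0,0,0,0.2,0,0,0,0,0,0,0,0,0,0,0,0,0,0,0,0,0,0])

```text
t: 19.9
tool_pos: [0.4645, -0.0272, 0.0423]
orientation: [-3.142, 0.0, 0.002]
force: [-0.1, 0.9, 0.1]
opening: -0.0001
gripper_force: 0.0
```

```bash
python3 - <<'E'
from h import *
np.set_printoptions(precision=3,suppress=True)
s=robot.read_state(); print(s["t"],s["tool_pos"],s["opening"],s["force"])
im,cal=snap("wrist","w8.png")
for n,z in(("tab",.053),("pivot",.032)):
    for r in eyes.place_of("wrist",n): print(n,round(r["conf"],2),np.round(r["xy"],1),at_z(cal,r["xy"],z,True))
E
```

```text
19.9 [ 0.464 -0.027  0.042] -5.667934828053236e-05 [-0.13   0.925  0.078]
tab 0.59 [366.  238.8] [ 0.466 -0.099  0.053]
pivot 0.9 [426.  29.] [ 0.601 -0.144  0.032]
```

View pics/w8.png

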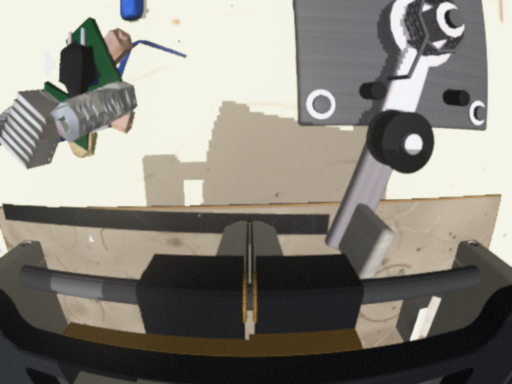

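The tab at (366,239) lies to the right of the shut fingers with a clear path between. Pushing now.

apply_moves(steps=[0,0.3,0,0,0,0,0,0,0.3,0,0,0,0,0,0,0.3,0,0,0,0,0,0,0.3,0,0,0,0,0,0,0.3,0,0,0,0,0,0,0.3,0,0,0,0,0,0,0.3,0,0,0,0,0,0,0.3,0,0,0,0,0,0,0.3,0,0,0,0,0,0,0.3,0,0,0,0,0,0,0,0,0,0,0,0])

```text
t: 20.97
tool_pos: [0.4631, -0.1174, 0.0417]
orientation: [-3.139, 0.002, 0.005]
force: [-4.3, 6.1, 2.2]
opening: 0.0007
gripper_force: 2.9
```

apply_moves(steps=[0,0.2,0,0,0,0,0,0,0.2,0,0,0,0,0,0,0.2,0,0,0,0,0,0,0.2,0,0,0,0,0,0,0.2,0,0,0,0,0,0,0,0,0,0,0,0,0,0,0,0,0,0,0])

```text
t: 21.55
tool_pos: [0.4642, -0.1464, 0.0418]
orientation: [-3.139, 0.001, 0.001]
force: [1.0, 7.5, -2.1]
opening: 0.0003
gripper_force: 3.5
```

```bash
cat > m.py <<'E'
from h import *
np.set_printoptions(precision=3,suppress=True)
s=robot.read_state(); print(s["t"],s["tool_pos"],s["opening"],s["force"])
for c in("wrist","side","scene"):
  im,cal=snap(c,c+"9.png")
  for n,z in(("tab",.053),("pivot",.032)):
    for r in eyes.place_of(c,n): print(c,n,round(r["conf"],2),np.round(r["xy"],1),at_z(cal,r["xy"],z,c=="wrist")[:2])
E
python3 m.py
```

```text
21.55 [ 0.464 -0.146  0.042] 0.000255567706513823 [ 0.978  7.529 -2.113]
wrist tab 0.96 [290.8 251.3] [ 0.459 -0.171]
wrist pivot 0.72 [244.9   7. ] [ 0.602 -0.144]
side tab 0.72 [247.6 221.1] [ 0.46  -0.162]
side pivot 0.6 [301.8 224.2] [ 0.599 -0.146]
scene tab 0.67 [266.5 231.2] [ 0.458 -0.16 ]
scene pivot 0.94 [304.2 217.2] [ 0.595 -0.146]
```

apply_moves(steps=[0,0.15,0,0,0,0,0,0,0.15,0,0,0,0,0,0,0.15,0,0,0,0,0,0,0.1,0,0,0,0,0,0,0,0,0,0,0,0,0,0,0,0,0,0,0])

```text
t: 22.5
tool_pos: [0.4647, -0.1626, 0.0422]
orientation: [-3.139, 0.0, 0.0]
force: [1.8, 8.6, -0.1]
opening: 0.0004
gripper_force: 4.2
```

```bash
python3 m.py
```

```text
22.5 [ 0.465 -0.163  0.042] 0.0003924758330400362 [ 1.767  8.603 -0.143]
wrist tab 0.65 [294.1 245.8] [ 0.463 -0.189]
wrist pivot 0.67 [217.5   9.6] [ 0.601 -0.144]
side tab 0.64 [246.1 227.4] [ 0.458 -0.187]
side pivot 0.84 [300.5 223.2] [ 0.596 -0.141]
scene tab 0.92 [272.8 234.9] [ 0.468 -0.181]
scene pivot 0.78 [301.2 214.5] [ 0.592 -0.132]
```

apply_moves(steps=[0,0.08,0,0,0,0,0,0,0,0,0,0,0,0,0,0,0,0,0,0,0,0,0,0,0,0,0,0,0,0,0,0,0,0,0,0,0,0,0,0,0,0])

```text
t: 23.45
tool_pos: [0.4647, -0.1648, 0.0422]
orientation: [-3.139, -0.0, 0.0]
force: [2.7, 9.3, 0.9]
opening: 0.0006
gripper_force: 4.2
```

```bash
python3 m.py; python3 - <<'E'
from h import *
for c in("side","scene"):
  cal=eyes.calibration(c)
  for r in eyes.place_of(c,"bearing_in_center"): print(c,r["conf"],at_z(cal,r["xy"],.008)[:2])
E
```

```text
23.45 [ 0.465 -0.165  0.042] 0.0005770295822442687 [2.7   9.333 0.895]
wrist tab 0.94 [289.6 244.3] [ 0.464 -0.189]
wrist tab 0.66 [503.2 152.3] [ 0.525 -0.342]
wrist pivot 0.62 [217.4  11.5] [ 0.6   -0.146]
side tab 0.85 [247.9 228.8] [ 0.462 -0.192]
side pivot 0.71 [302.7 225.7] [ 0.601 -0.152]
scene tab 0.59 [271.8 235.6] [ 0.464 -0.182]
scene tab 0.55 [337.2 285. ] [ 0.538 -0.405]
scene pivot 0.73 [304.7 215.8] [ 0.599 -0.142]
side 0.6 [ 0.46368994 -0.39911184]
side 0.51 [ 0.39156625 -0.3778549 ]
side 0.31 [ 0.36515676 -0.20196133]
scene 0.48 [ 0.38559125 -0.37836704]
scene 0.41 [ 0.47565482 -0.38555927]
```

The tab is at about y = -0.188, which puts the arm near 0.67 rad, between 0.60 and the stop. The push is steady at about 9 N, so I'm handing in.

```bash
python3 -c "
from plant import robot
print(robot.close_job())"
```

```text
the job is handed in; nothing more can be done
None
```

The job is handed in, with no verdict shown: three bearings lie flat in the tray, the fourth was left on the bench, and the shut fingers hold the tensioner at about 0.67 rad with about 9 N; I judged the click from that angle and the force, not by seeing the pawl.

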